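# Slide the cover into the opening of the bench router table

### The job

Close the round cutter opening in the aluminium top of the bench router table: take the knobbed cover plate that fits it (the larger of the two), lay it flat on the aluminium top near its left or right end, then slide it along the top until it drops into its recess and lies flush. Be gentle: do not keep shoving once it has dropped, let go of it, and leave the smaller cover, the flat ring and the screwdriver where they lie.

Things in the scene. Friction and masses are not known exactly. Their poses are not given: they have to be found in the camera images.
- router_table: Low bench router table, fixed: grey frame 240 (its x) x 340 mm (its y), with an aluminium top panel 200 x 300 mm lying between two dark tracks that run along y at x = +-111 mm (18 mm wide, 2 mm above the panel). Origin: centre of the frame's underside, on the bench; z up, x roughly away from the robot, y roughly to the robot's left. The panel's upper face is at z = 36 mm.
- top_mid (a point): Middle of the table's top, at x = y = 0, z = 36 mm of its frame. The panel's round recess is 95 mm wide, 5 mm deep (floor at z = 31 mm), with a 57 mm hole in its floor. Its centre is at x = 0, but the panel is clamped (holds to 80 N) anywhere along the tracks, so the centre lies at an unmeasured y from -30 to +30 mm of this point.
- cover: Round steel plate 90 mm in diameter, 5 mm thick, lower edge chamfered 2 mm, with an upright black cylindrical knob in its centre, 24 mm in diameter, from 5 to 39 mm above the underside. 0.22 to 0.34 kg. Origin: centre of its underside. On the bench, right or left of the router table. Slides on the panel with up to 5 N; falls in by its weight once within 2.5 mm of the recess's centre.
- small_cover: A smaller knobbed cover, plate 60 mm in diameter, same 5 mm thickness and same knob; too small for the recess; origin at the centre of its underside. Lies on the other side. Leave it alone.
- ring: Flat steel ring, 90 mm outside, 44 mm inside, 6 mm thick, no knob, on the bench; origin under its centre. Leave it alone.
- screwdriver: Screwdriver about 200 mm long lying on the bench at the left, beyond the cover there; origin under its middle. Leave it alone.
There are look-alikes about, which are no part of the job. What is shaped like the cover but green, red or yellow is not meant.

How it is judged (in metres and radians):
On the way, in this order (a step that is already met when the one before it is completed fails the run):
1. the cover lies flat on the panel, its centre at least 45 mm to the left or right of the router table's middle (z of cover in the frame of router_table between 0.0335 and 0.0385 m and angle between cover's own z axis and vertical below 0.08 rad and contact force between cover and router_table above 0.2 N and (y of cover in the frame of router_table above 0.045 m or y of cover in the frame of router_table below -0.045 m)), for 0.2 s.
2. the cover is slid along the panel, touching it, to within 40 mm of the router table's middle (z of cover in the frame of router_table between 0.0335 and 0.0385 m and angle between cover's own z axis and vertical below 0.08 rad and contact force between cover and router_table above 0.2 N and y of cover in the frame of router_table between -0.04 and 0.04 m), for 0.02 s.
At the end, for the whole second after the job is handed in: The cover sits flat in the recess: its underside within about 1.5 mm of the recess floor (31 mm above the router table's origin), tilted less than 0.025 rad, its centre within 6 mm of the middle across and 36 mm along the tracks, at rest and released (z of cover in the frame of router_table between 0.029 and 0.0325 m and angle between cover's own z axis and vertical below 0.025 rad and x of cover in the frame of router_table between -0.006 and 0.006 m and y of cover in the frame of router_table between -0.036 and 0.036 m and linear speed of cover below 0.02 m/s and contact force between cover and the fingers below 0.05 N); the robot touches nothing.
It fails at once if the cover is pressed or shoved against the router table with more than 25 N (contact force between cover and router_table above 25 N).
It fails at once if the robot presses on the router table itself with more than 25 N (contact force between the arm and router_table above 25 N).
It fails at once if the smaller cover, the ring or the screwdriver is moved more than 25 mm (distance of any of small_cover, ring, screwdriver from where it was at the start of the episode above 0.025 m).
It also fails if it takes over 51 s, if anything falls off the work surface, if the arm or the gripper's body presses on something with over 40 N, if the wrist force passes 120 N, or if a joint passes its speed limit or range.

### The arm

A 6-joint arm with a two-finger parallel gripper is mounted at the origin on the work surface. World frame = base frame: x ahead of the robot, y to its left, z up, the work surface at z = 0. Lengths are in mm, angles in rad, forces in N, time in s.
With the tool pointing down it reaches from about 275 to 750 mm from the base axis. Payload 10.2 kg.
Tool frame: the origin (TCP) lies between the finger pads; the fingertips stand 17 mm ahead of it and the grasp point (between the pads) lies 2 mm behind it (tips_ahead is the distance from the TCP to the fingertips, in mm); z points along the fingers, y is the line along which they close (so a half turn about z gives the same grasp; the last joint's range is limited). The gripper opens to 85 mm and grips with 20 to 120 N. Pads are 22 mm wide; open, the fingers measure 114 mm over their backs; the gripper's body (76 mm by 85 mm) begins 54 mm behind the grasp point. The pads swing forward as they close: fully open they stand 13 mm farther back than shut.
Start: joints at [-1.349, 0.313, 1.498, -0, 1.331, -0.223], TCP at [225.884, -473.928, 248.294] pointing down, gripper open.
Joint ranges: [-2.94, 2.94], [-0.97, 2.17], [0.19, 2.56], [-1.23, 4.37], [0.02, 3.11], [-2.88, 2.88]. Speed limits (rad/s): [2.39, 2.39, 3.01, 3.14, 3.14, 3.14].

### API

Orientations are given as a unit quaternion [w, x, y, z].
In Python, from rig import sense, capture, finish_job, boxes_of, tips_ahead gives the robot as it stands.
- The arm moves only by the tool drive_tool, never from a script. Its argument "commands" is text: rows parted by semicolons, each of 7 numbers parted by spaces: the shift along the world's x, y, z in units of 0.1 m (1.0 is 0.1 m), then the turn, a rotation vector about the world's x, y, z in units of pi/4 rad (1.0 is pi/4 rad), then the opening in per cent of the stroke, from 0 (shut) to 100 (fully open). A call has 1 to 20 rows; each row shifts and turns the commanded pose from where the row before left it; what a row does not reach is not made up. A row lasts 1/12 s, in which the tool goes at most 41.7 mm and 7.16 degrees, less where a joint would pass 70% of its speed; a pose out of reach is approached as far as the arm can. A call with a number of a shift or a turn outside -1 to 1 is refused whole. A call with a gripper value outside its range is refused whole. The fingers move at their own pace and stop on an object; "force" is the grip in N (left out, the last holds). Time passes only in rows, so rows that do not move let the fingers close. It gives the time, the measured TCP pose, the force, the opening and the grip force at its end, in the units of the state.
- sense(): the state, without advancing time (a new reading comes with each control period).
- capture(name): name is "scene" or "top" or "wrist"; returns a dict with "pixels" (400x640x3 uint8, blue, green, red), "fov_y" (degrees; the focal length in pixels is half the picture's height over the tangent of half this angle, whatever the lens; pixels are square), "cx", "cy" (the principal point, pixels), "position" and "attitude" of the camera in the world; the wrist camera has in their place "tool_from_camera" (4x4, takes a point from camera to tool coordinates, whose origin is the TCP and whose axes are the flange's). Camera axes: x right, y down, z forward; pixel columns grow to the right and rows downward; lengths in mm; the calibration is good to about 2 mm. A picture is of the moment at which its call begins: read the wrist's pose just before it. There is no depth.
- finish_job(): hands the job in; it is judged then, once.
Trained networks look in a picture, given as the dict that the camera call returned (one of the last four; its "shot" number tells which), for a name from the list of things; names that differ only in an ending like _2 or _b are one class to them, and where a whole thing is asked for, a point or a joint stands for the part that bears it (a point fixed in the world has none). Each returns a list of dicts, best first, with "confidence" (0 to 1); they miss things now and then, are a little off and sometimes report something else, mostly with a low value. They report only what shows in the picture. A call takes as long as a camera call. They do not tell look-alikes from the thing itself.
- boxes_of(picture, name): "position" ([column, row] in pixels, amid what is visible of it).
The state is a dict: "time_s": time; "joints": joint angles; "dq": joint speeds; "tau": joint torques, N m; "eef_pos": TCP position; "ee_rot": TCP orientation; "force": force on the tool from outside, world axes, zero at the start; "wrist_torque": the same for the moment, N m; "grip_width": opening from 0.0 (shut) to 1.0 (fully open); "grip_force": force on a finger pad.
Only numpy, scipy, OpenCV 4.12 (cv2) and the standard library are available. Lean on these libraries where they do the work, as an engineer would, in place of code of your own. Each camera call takes 0.05 s, during which the arm holds its last target. There are 200 camera calls.

## Working session

There is one attempt and no reset: what is moved stays moved. The work goes in short steps, Python scripts to look and compute and a tool call to move; the robot and the scene stay as the last step left them, time stands still between calls to the robot, and variables do not carry over. Pictures are saved under pics/ and viewed, at most 10 in all, crops included, and the job is handed in when it is done.

Besides the shell and the picture viewer there is one more tool, called after "Call:" as name(argument=value, ...) on one line, values as JSON. drive_tool: Moves the arm, as the interface text tells. Shifts and turns lie within -1 to 1; 1 stands for 0.1 m of shift or pi/4 rad of turn. Its arguments: {"type":"object","properties":{"commands":{"type":"string"},"force":{"type":"number"}},"required":["commands"]}

```bash
mkdir -p pics; cat > h.py <<'E'
import numpy as np, cv2
from scipy.spatial.transform import Rotation as R
from rig import *
def cam(p,s=None):
    f=200/np.tan(np.radians(p["fov_y"])/2)
    if "tool_from_camera" in p:
        T=np.array(p["tool_from_camera"]); q=s["ee_rot"]
        Rt=R.from_quat([q[1],q[2],q[3],q[0]]).as_matrix()
        return f,p["cx"],p["cy"],Rt@T[:3,:3],Rt@T[:3,3]+np.array(s["eef_pos"])
    A=np.array(p["attitude"])
    if A.size==4: A=R.from_quat([A[1],A[2],A[3],A[0]]).as_matrix()
    return f,p["cx"],p["cy"],A[:3,:3],np.array(p["position"])
def at(p,px,z,s=None):
    f,cx,cy,A,o=cam(p,s)
    d=A@np.array([(px[0]-cx)/f,(px[1]-cy)/f,1]); return o+d*(z-o[2])/d[2]
def pix(p,X,s=None):
    f,cx,cy,A,o=cam(p,s); c=A.T@(np.array(X)-o); return [cx+f*c[0]/c[2],cy+f*c[1]/c[2]]
E
python3 - <<'E'
from h import *
s=sense(); print(s)
for n in ["top","scene"]:
    p=capture(n); cv2.imwrite(f"pics/{n}0.png",p["pixels"]); print(n,{k:v for k,v in p.items() if k!="pixels"})
    for o in ["router_table","cover","small_cover","ring","screwdriver"]:
        for b in boxes_of(p,o): print(o,b["position"],round(b["confidence"],2),at(p,b["position"],36 if o=="router_table" else 5).round(0))
E
```

```text
{'time_s': 0.0, 'joints': array([-1.34936997e+00,  3.13448211e-01,  1.49845739e+00, -4.01753913e-05,
        1.33097564e+00, -2.23402048e-01]), 'dq': array([-1.30493247e-03, -1.65012988e-03,  6.16786099e-04,  4.98150467e-04,
       -3.96423286e-04,  2.33822028e-05]), 'tau': array([-1.60467716e-04, -4.12263429e+01, -2.59737843e+01, -2.86165568e-04,
        4.12223657e-03, -2.25379033e-06]), 'eef_pos': array([ 225.83460279, -473.67972072,  247.72832676]), 'ee_rot': array([-6.44312423e-04,  9.75366498e-01,  2.20589618e-01, -1.88732466e-05]), 'force': array([ 0.72507018, -0.63641686, -0.50896705]), 'wrist_torque': array([-0.04008281,  0.03655321, -0.00079474]), 'grip_force': 0.0, 'grip_width': 0.9987002237750409}
top {'fov_y': 44.6743377076273, 'cx': 325.220871587727, 'cy': 191.32830334729053, 'position': array([ 305.48162044,   28.04228588, 1620.41293192]), 'attitude': array([ 0.03909985, -0.70127444,  0.71087843, -0.03656811]), 'shot': 1}
router_table [344.8, 177.6] 0.8 [520. -32.  36.]
cover [195.6, 196.3] 0.82 [468. 466.   5.]
cover [239.7, 187.9] 0.81 [495. 318.   5.]
cover [199.1, 
[... 169 characters left out ...]
screwdriver [240.5, 135.3] 0.59 [674. 317.   5.]
screwdriver [238.7, 189.4] 0.41 [490. 322.   5.]
scene {'fov_y': 51.11286222281833, 'cx': 316.0235641983869, 'cy': 204.2666909216788, 'position': array([ 982.03744051, -758.50920953,  917.42054081]), 'attitude': array([-0.38542559,  0.87711045,  0.26145594, -0.117325  ]), 'shot': 2}
router_table [321.4, 237.5] 0.83 [541. -66.  36.]
cover [324.1, 134.2] 0.71 [233. 432.   5.]
cover [387.6, 146.9] 0.67 [482. 489.   5.]
cover [368.1, 169.5] 0.55 [486. 326.   5.]
cover [355.1, 144.7] 0.53 [372. 435.   5.]
small_cover [255.3, 304.4] 0.62 [ 510. -330.    5.]
ring [288.3, 364.2] 0.95 [ 675. -414.    5.]
screwdriver [411.3, 184.0] 0.58 [648. 334.   5.]
```

View pics/top0.png

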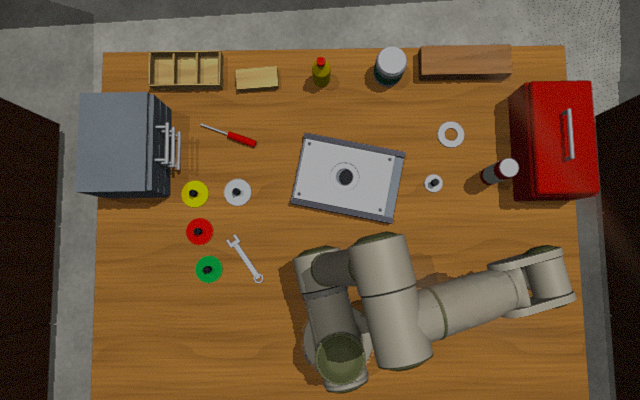

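View pics/scene0.png

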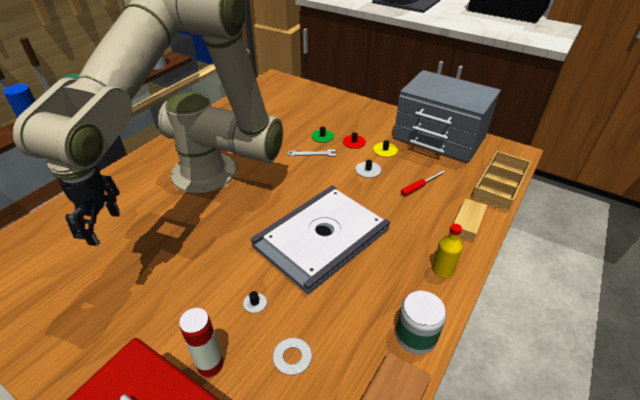

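Candidates in the top image: steel disc (238,192), yellow (195,193), red (199,231), green (209,269), and the small steel cover at right (433,183). I choose the steel one at (238,192) and check it in a crop.

```bash
python3 - <<'E'
from h import *
p=capture("top"); im=p["pixels"]
c=cv2.resize(im[120:235,180:415],None,fx=3.4,fy=3.4,interpolation=cv2.INTER_CUBIC); cv2.imwrite("pics/crop.png",c)
for px in [(305,134),(405,152),(392,222),(290,205)]: print(px,at(p,px,37).round(0))
hsv=cv2.cvtColor(im,cv2.COLOR_BGR2HSV)
def disc(x0,x1,y0,y1,z):
    sub=hsv[y0:y1,x0:x1]; m=((sub[...,1]<50)&(sub[...,2]>110)).astype(np.uint8)
    n,l,st,ce=cv2.connectedComponentsWithStats(m); i=1+np.argmax(st[1:,4]); 
    h=cv2.convexHull(np.argwhere(l==i)[:,::-1].astype(np.float32)); (e,ax,an)=cv2.fitEllipse(h)
    c=(e[0]+x0,e[1]+y0); print(c,ax,at(p,c,z))
disc(218,260,172,214,5); disc(418,448,168,198,5)
E
```

```text
(305, 134) [668.  97.  37.]
(405, 152) [ 602. -232.   37.]
(392, 222) [ 373. -183.   37.]
(290, 205) [432. 148.  37.]
(237.18804168701172, 192.02370262145996) (26.30715560913086, 27.192134857177734) [480.8623375  326.70598733   5.        ]
(433.0127696990967, 182.82839679718018) (17.309778213500977, 18.177474975585938) [ 502.70786429 -327.80989438    5.        ]
```

View pics/crop.png

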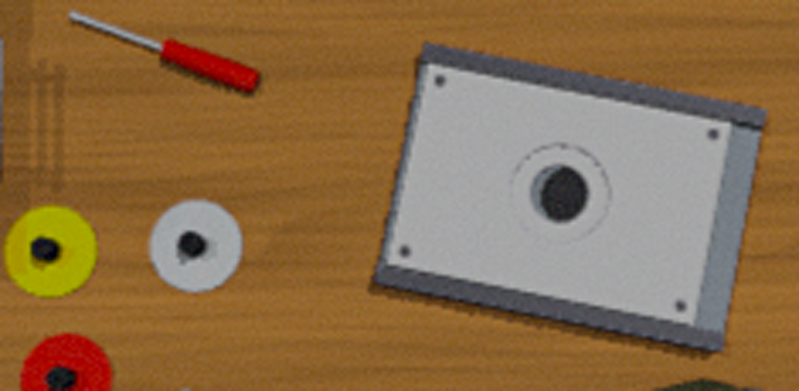

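The crop confirms the choice: a grey 90 mm plate with a black knob at crop (195,245). The recess is at crop (561,192), and the panel is shifted left in its frame. I move above the table first to look with the wrist camera.

Call:
drive_tool(commands="0.18 0.31 0.04 0 0 -0.058 100;0.18 0.31 0.04 0 0 -0.058 100;0.18 0.31 0.04 0 0 -0.058 100;0.18 0.31 0.04 0 0 -0.058 100;0.18 0.31 0.04 0 0 -0.058 100;0.18 0.31 0.04 0 0 -0.058 100;0.18 0.31 0.04 0 0 -0.058 100;0.18 0.31 0.04 0 0 -0.058 100;0.18 0.31 0.04 0 0 -0.058 100;0.18 0.31 0.04 0 0 -0.058 100;0.18 0.31 0.04 0 0 -0.058 100;0.18 0.31 0.04 0 0 -0.058 100;0.18 0.31 0.04 0 0 -0.058 100;0.18 0.31 0.04 0 0 -0.058 100;0 0 0 0 0 0 100;0 0 0 0 0 0 100")

```text
time_s: 1.98
eef_pos: [478.2, -38.8, 304.2]
ee_rot: [0.0, 0.996, -0.095, -0.0]
force: [-0.5, -0.1, -0.3]
grip_width: 0.996
grip_force: 0.0
```

```bash
python3 - <<'E'
from h import *
s=sense(); p=capture("wrist"); cv2.imwrite("pics/w1.png",p["pixels"])
import pickle; pickle.dump((s,p),open("w1.pkl","wb"))
print(s["time_s"],s["eef_pos"],s["ee_rot"],p["tool_from_camera"],p["fov_y"],p["cx"],p["cy"]); print(tips_ahead if not callable(tips_ahead) else tips_ahead())
print(at(p,(320,200),36,s))
E
```

```text
1.9833 [478.21641861 -38.77446067 304.22124303] [ 7.92691058e-05  9.95509847e-01 -9.46580025e-02 -2.00087057e-05] [[-8.89885084e-04 -9.53002224e-01 -3.02961991e-01  7.75168299e+01]
 [ 9.99999485e-01 -7.00435988e-04 -7.33978444e-04  1.24886463e+00]
 [ 4.87277608e-04 -3.02962489e-01  9.53002357e-01 -1.25119032e+02]
 [ 0.00000000e+00  0.00000000e+00  0.00000000e+00  1.00000000e+00]] 64.39269287281732 320.7452818539819 199.06798431122792
17.0
[430.28208474 -29.59478739  36.        ]
```

View pics/w1.png

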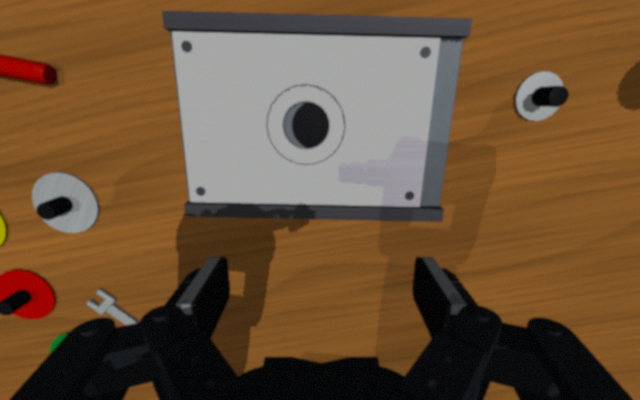

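The wrist view shows the table fully: recess centred near (306,124), the cover at (65,203) at lower left, and the small cover at (541,96). Now I measure them precisely.

```bash
python3 - <<'E'
from h import *
import pickle; s,p=pickle.load(open("w1.pkl","rb")); im=p["pixels"]; g=cv2.cvtColor(im,cv2.COLOR_BGR2GRAY)
# project dense ray search for rim: sample world circles z=36, maximise darkness over centre
gf=cv2.GaussianBlur(g,(0,0),.8).astype(np.float32)
th=np.linspace(0,2*np.pi,180,endpoint=False)
def mean(c,r,z):
    P=np.array([pix(p,[c[0]+r*np.cos(t),c[1]+r*np.sin(t),z],s) for t in th],np.float32)
    v=cv2.remap(gf,P[:,0],P[:,1],cv2.INTER_LINEAR); return v.mean()
c0=at(p,(306,124),36,s)[:2]; print("c0",c0)
from scipy.optimize import minimize
f=minimize(lambda q:mean(q[:2],q[2],36),[*c0,47.5],method="Nelder-Mead",options=dict(initial_simplex=[[c0[0],c0[1],47.5],[c0[0]+4,c0[1],47.5],[c0[0],c0[1]+4,47.5],[c0[0],c0[1],50]])); print("recess",f.x,f.fun)
# cover: maximise ring contrast inside/outside (bench vs steel saturation)
sat=cv2.GaussianBlur(cv2.cvtColor(im,cv2.COLOR_BGR2HSV)[...,1],(0,0),.8); 
def con(c,z,r):
    o=0
    for rr,w in ((r+3,1),(r-3,-1)):
        P=np.array([pix(p,[c[0]+rr*np.cos(t),c[1]+rr*np.sin(t),z],s) for t in th],np.float32)
        o+=w*cv2.remap(sat.astype(np.float32),P[:,0],P[:,1],cv2.INTER_LINEAR).mean()
    return -o
for px,r in (((65,203),45),((541,97),30)):
    c0=at(p,px,5,s)[:2]
    f=minimize(con,c0,args=(5,r),method="Nelder-Mead",options=dict(initial_simplex=[c0,c0+[5,0],c0+[0,5]])); print("cover",f.x,f.fun)
# knob tops
for px in ((43,210),): print("knobtop",at(p,px,39,s))
# screws
for x,y in((187,46),(425,52),(201,191),(409,196)):
    w=g[y-8:y+9,x-8:x+9]; m=(w<np.median(w)-45).astype(np.uint8); M=cv2.moments(m,True); q=(x-8+M["m10"]/M["m00"],y-8+M["m01"]/M["m00"]); print("screw",q,at(p,q,36,s)[:2])
for q in((164,12),(471,20),(186,204),(442,208)): print("trk",at(p,q,38,s)[:2])
E
```

```text
c0 [528.20048918 -31.31384651]
recess [526.31725136 -30.18671244  46.8550673 ] 141.87344360351562
cover [484.02490037 325.50934814] -146.29156494140625
cover [ 503.89110144 -327.23546739] -150.00271606445312
knobtop [486.14030675 327.5387483   39.        ]
screw (186.2235294117647, 46.08235294117647) [637.68141117  83.82286756]
screw (424.8888888888889, 51.888888888888886) [ 580.75887341 -179.70745964]
screw (200.16129032258064, 190.7741935483871) [471.77223329 119.69689957]
screw (408.96491228070175, 195.43859649122808) [ 414.57645932 -143.86383381]
trk [674.18523802  96.23540492]
trk [ 603.04475186 -231.63136915]
trk [458.50190059 142.28805482]
trk [ 390.04051645 -183.88629287]
```

Call:
drive_tool(commands="0.005 0.304 -0.15 0 0 -0.003 100;0.005 0.304 -0.15 0 0 -0.003 100;0.005 0.304 -0.15 0 0 -0.003 100;0.005 0.304 -0.15 0 0 -0.003 100;0.005 0.304 -0.15 0 0 -0.003 100;0.005 0.304 -0.15 0 0 -0.003 100;0.005 0.304 -0.15 0 0 -0.003 100;0.005 0.304 -0.15 0 0 -0.003 100;0.005 0.304 -0.15 0 0 -0.003 100;0.005 0.304 -0.15 0 0 -0.003 100;0.005 0.304 -0.15 0 0 -0.003 100;0.005 0.304 -0.15 0 0 0 100;0 0 -0.2 0 0 0 100;0 0 -0.2 0 0 0 100;0 0 -0.2 0 0 0 100;0 0 0 0 0 0 100;0 0 0 0 0 0 100;0 0 0 0 0 0 100")

```text
time_s: 3.53
eef_pos: [484.9, 324.2, 65.6]
ee_rot: [-0.0, 0.994, -0.11, 0.001]
force: [0.1, 0.2, 0.8]
grip_width: 0.998
grip_force: 0.0
```

```bash
python3 - <<'E'
from h import *
s=sense(); p=capture("wrist"); cv2.imwrite("pics/w2.png",p["pixels"]); print(s["eef_pos"],s["ee_rot"],s["joints"])
print(pix(p,[484,326,39],s))
E
```

```text
[484.85126896 324.23810086  65.60054657] [-3.55371373e-04  9.93958817e-01 -1.09750613e-01  7.39532372e-04] [ 3.88733050e-01  6.34893330e-01  1.51690608e+00 -9.96920775e-05
  9.88154391e-01  2.17952852e+00]
[np.float64(315.8118173288067), np.float64(254.00379394407634)]
```

View pics/w2.png

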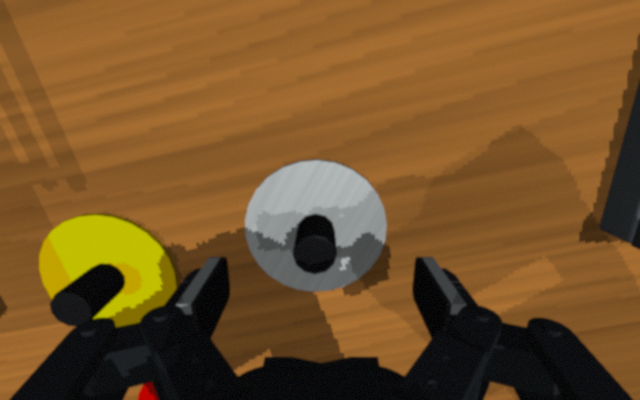

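The knob at (315,253) is centred between the open fingers, as predicted (316,254). I descend and grip.

Call:
drive_tool(commands="-0.01 0.02 -0.15 0 0 0 100;0 0 -0.15 0 0 0 100;0 0 -0.08 0 0 0 100;0 0 0 0 0 0 100;0 0 0 0 0 0 20;0 0 0 0 0 0 20;0 0 0 0 0 0 20;0 0 0 0 0 0 20;0 0 0 0 0 0 20;0 0 0 0 0 0 20;0 0 0 0 0 0 20;0 0 0 0 0 0 20;0 0 0 0 0 0 20;0 0 0 0 0 0 20", force=40)

```text
time_s: 4.75
eef_pos: [483.2, 327.1, 27.0]
ee_rot: [-0.0, 0.994, -0.109, 0.0]
force: [-0.3, 1.1, 5.4]
grip_width: 0.269
grip_force: 39.2
```

Call:
drive_tool(commands="0 0 0.2 0 0 0 20;0 0 0.35 0 0 0 20;0 0 0.35 0 0 0 20;0.068 -0.303 0 0 0 0 20;0.068 -0.303 0 0 0 0 20;0.068 -0.303 0 0 0 0 20;0.068 -0.303 0 0 0 0 20;0.068 -0.303 0 0 0 0 20;0.068 -0.303 0 0 0 0 20;0.068 -0.303 0 0 0 0 20;0.068 -0.303 0 0 0 0 20;0.068 -0.303 0 0 0 0 20;0 0 -0.2 0 0 0 20;0 0 -0.2 0 0 0 20;0 0 -0.06 0 0 0 20;0 0 0 0 0 0 20;0 0 0 0 0 0 20;0 0 0 0 0 0 20")

```text
time_s: 6.25
eef_pos: [544.6, 54.5, 71.3]
ee_rot: [0.0, 0.994, -0.109, 0.001]
force: [-0.2, -0.2, -2.8]
grip_width: 0.27
grip_force: 39.9
```

```bash
python3 - <<'E'
from h import *
s=sense(); p=capture("wrist"); cv2.imwrite("pics/w3.png",p["pixels"]); print(s["eef_pos"],s["ee_rot"],s["force"],s["grip_width"])
import pickle; pickle.dump((s,p),open("w3.pkl","wb"))
z=s["eef_pos"][2]-27
print([pix(p,[s["eef_pos"][0]+45*np.cos(t),s["eef_pos"][1]+45*np.sin(t),z+5],s) for t in (0,1.57,3.14,4.71)], pix(p,[526.3,-30.1,36],s))
E
```

```text
[544.56827866  54.46664644  71.29418843] [ 9.04180960e-06  9.94053413e-01 -1.08890845e-01  7.71358673e-04] [-0.15056413 -0.20888374 -2.77209217] 0.2702170826704181
[[np.float64(297.7644551874982), np.float64(172.64840284120947)], [np.float64(234.91650587934322), np.float64(272.7243227355003)], [np.float64(336.19224991054233), np.float64(326.98761522117195)], [np.float64(405.39061747458686), np.float64(238.8777729304693)]] [np.float64(474.75806670691566), np.float64(243.87478974953925)]
```

View pics/w3.png

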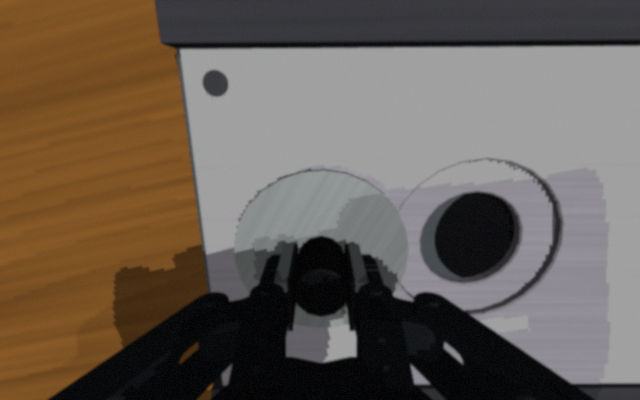

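The cover hangs level above the panel, left of the recess; the recess rim is centred near (480,235) and the plate's rim spans 234–408. I fit both in this picture to get the relative offset.

```bash
cat >> h.py <<'E'
from scipy.optimize import minimize
def grad_fit(p,s,c0,r,z,a0,a1,sign=0,span=8):
    g=cv2.GaussianBlur(cv2.cvtColor(p["pixels"],cv2.COLOR_BGR2GRAY),(0,0),.8).astype(np.float32)
    pts=[]
    for t in np.radians(np.arange(a0,a1,2)):
        rr=np.arange(r-span,r+span,.25)
        P=np.array([pix(p,[c0[0]+q*np.cos(t),c0[1]+q*np.sin(t),z],s) for q in rr],np.float32)
        v=cv2.remap(g,P[:,0],P[:,1],cv2.INTER_LINEAR).ravel()
        if sign==0: k=np.argmin(v); 
        else: k=np.argmax(np.abs(np.gradient(v)))
        pts.append([c0[0]+rr[k]*np.cos(t),c0[1]+rr[k]*np.sin(t)])
    pts=np.array(pts); c=np.array(c0[:2],float)
    from scipy.optimize import least_squares
    f=least_squares(lambda q:np.hypot(*(pts-q).T)-r,c,loss="soft_l1",f_scale=.5)
    return f.x, np.median(np.abs(f.fun))
E
python3 - <<'E'
from h import *
import pickle; s,p=pickle.load(open("w3.pkl","rb"))
c0=at(p,(480,235),36,s)[:2]; print(c0)
for a in ((-180,180),(-150,20),(-60,120)): print("recess",a,grad_fit(p,s,c0,47.5,36,*a))
z=s["eef_pos"][2]-27+5
c0=s["eef_pos"][:2]
for sg in (0,1): print("cover",grad_fit(p,s,c0,45,z,-60,100,sg))
E
```

```text
[531.0706425  -33.31089085]
recess (-180, 180) (array([527.36564676, -27.23468782]), np.float64(0.8958965387071167))
recess (-150, 20) (array([527.38401519, -27.08335654]), np.float64(0.26650030866346697))
recess (-60, 120) (array([526.24561075, -28.64276952]), np.float64(0.35740295593490146))
cover (array([544.4747505 ,  51.48190053]), np.float64(1.1262065509829071))
cover (array([545.42558017,  53.12750532]), np.float64(0.22886002716283116))
```

Call:
drive_tool(commands="0 0 -0.03 0 0 0 20;0 0 -0.03 0 0 0 20;0 0 -0.01 0 0 0 20;0 0 -0.005 0 0 0 20;0 0 -0.005 0 0 0 20;0 0 0 0 0 0 20;0 0 0 0 0 0 20")

```text
time_s: 6.88
eef_pos: [543.9, 54.3, 62.9]
ee_rot: [0.0, 0.994, -0.109, -0.0]
force: [-4.8, 0.2, 5.2]
grip_width: 0.26
grip_force: 41.1
```

Call:
drive_tool(commands="0 0 0 0 0 0 32;0 0 0 0 0 0 32;0 0 0 0 0 0 32;0 0 0 0 0 0 32;0 0 0 0 0 0 32;-0.011 -0.049 0 0 0 0 32;-0.011 -0.049 0 0 0 0 32;-0.011 -0.049 0 0 0 0 32;-0.011 -0.049 0 0 0 0 32;-0.011 -0.049 0 0 0 0 32;-0.011 -0.049 0 0 0 0 32;-0.011 -0.049 0 0 0 0 32;-0.011 -0.049 0 0 0 0 32;-0.011 -0.049 0 0 0 0 32;-0.011 -0.049 0 0 0 0 32;-0.011 -0.049 0 0 0 0 32;-0.011 -0.049 0 0 0 0 32;-0.011 -0.049 0 0 0 0 32;0 0 0 0 0 0 32;0 0 0 0 0 0 32", force=20)

```text
time_s: 8.55
eef_pos: [529.6, -10.1, 62.2]
ee_rot: [0.0, 0.994, -0.109, -0.0]
force: [0.1, -0.2, 0.4]
grip_width: 0.321
grip_force: 0.2
```

```bash
python3 - <<'E'
from h import *
import pickle
s=sense(); p=capture("wrist"); cv2.imwrite("pics/w4.png",p["pixels"]); print(s["eef_pos"],s["ee_rot"],s["force"],s["grip_width"])
pickle.dump((s,p),open("w4.pkl","wb"))
for sg in (0,1): print("cover",grad_fit(p,s,s["eef_pos"][:2],45,41,-60,100,sg,5))
print("recess",grad_fit(p,s,[526.8,-28.8],47.5,36,-120,20,0,4))
E
```

```text
[529.58778222 -10.07960867  62.15939047] [ 2.96796591e-04  9.94000557e-01 -1.09374339e-01 -2.43581428e-04] [ 0.09237695 -0.15624819  0.44349244] 0.321173579980782
cover (array([529.55853001, -11.39401737]), np.float64(0.827076150792518))
cover (array([530.54316598,  -9.35785494]), np.float64(0.38180041469663806))
recess (array([526.89586309, -28.5160076 ]), np.float64(0.2917096985479404))
```

View pics/w4.png

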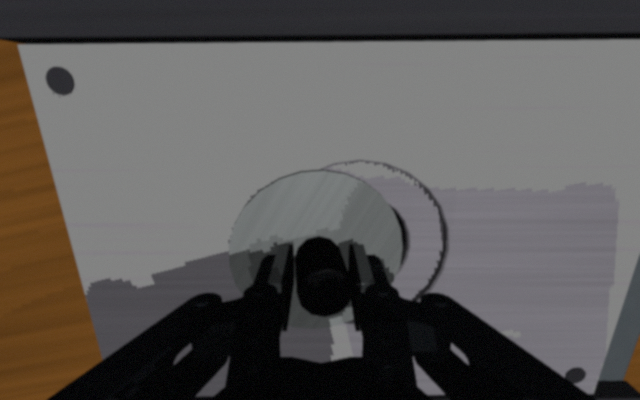

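The cover slid flat and is now about 18 mm short of the recess, with lateral error under 1 mm. I continue slowly.

Call:
drive_tool(commands="-0.004 -0.02 0 0 0 0 32;-0.004 -0.02 0 0 0 0 32;-0.004 -0.02 0 0 0 0 32;-0.004 -0.02 0 0 0 0 32;-0.004 -0.02 0 0 0 0 32;-0.004 -0.02 0 0 0 0 32;-0.004 -0.02 0 0 0 0 32;-0.002 -0.01 0 0 0 0 32;-0.002 -0.01 0 0 0 0 32;-0.002 -0.01 0 0 0 0 32;0 0 0 0 0 0 32;0 0 0 0 0 0 32")

```text
time_s: 9.6
eef_pos: [526.4, -26.7, 62.4]
ee_rot: [0.0, 0.994, -0.109, 0.0]
force: [0.3, 1.0, 0.2]
grip_width: 0.319
grip_force: 0.0
```

```bash
cat > chk.py <<'E'
from h import *
import sys
s=sense(); p=capture("wrist"); cv2.imwrite(f"pics/{sys.argv[1]}.png",p["pixels"]); print(s["eef_pos"],s["force"],s["grip_width"])
for z in (41,36): print("cover",z,grad_fit(p,s,s["eef_pos"][:2],45,z,-60,100,1,5))
print("recess",grad_fit(p,s,[526.8,-28.6],47.5,36,-100,60,0,4))
E
python3 chk.py w5
```

```text
[526.44239774 -26.68580604  62.37931262] [0.25084931 0.974983   0.19401235] 0.3190441037500402
cover 41 (array([528.56993841, -27.25887391]), np.float64(0.6629517989807496))
cover 36 (array([527.66682844, -25.94778608]), np.float64(0.8471649369686602))
recess (array([525.19619377, -29.79146656]), np.float64(0.7375714719876605))
```

View pics/w5.png

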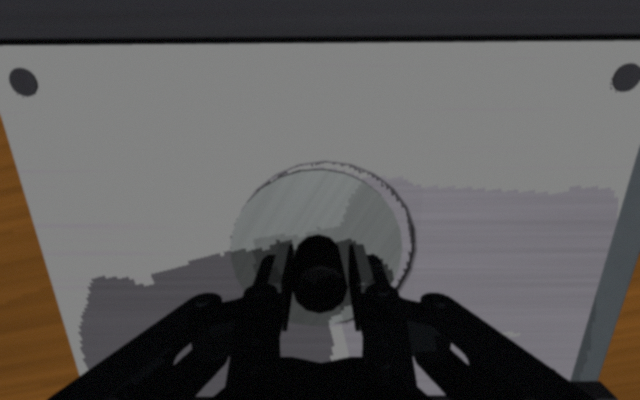

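Not yet dropped: there is still a sliver of gap on the right (402 vs 412). I continue in 0.5 mm steps.

Call:
drive_tool(commands="-0.001 -0.006 0 0 0 0 32;-0.001 -0.006 0 0 0 0 32;-0.001 -0.006 0 0 0 0 32;0 0 0 0 0 0 32;0 0 0 0 0 0 32")

```text
time_s: 10.07
eef_pos: [526.1, -28.3, 62.3]
ee_rot: [-0.0, 0.994, -0.109, 0.0]
force: [0.3, 0.8, 0.5]
grip_width: 0.319
grip_force: 0.6
```

```bash
python3 chk.py w6
```

```text
[526.07795872 -28.27611799  62.33539313] [0.33776522 0.78167364 0.49334451] 0.3192773255767491
cover 41 (array([529.3488915 , -29.10058726]), np.float64(0.5491610856173885))
cover 36 (array([528.35048748, -27.59252307]), np.float64(0.9584394599990524))
recess (array([524.71020812, -29.70038706]), np.float64(0.7878896207046893))
```

View pics/w6.png

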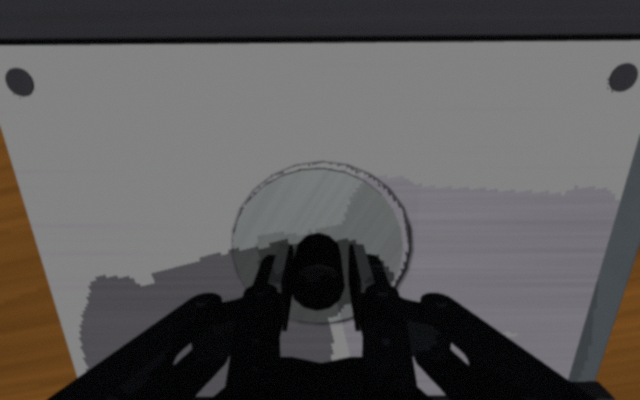

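```bash
python3 - <<'E'
from h import *
s=sense(); p=capture("wrist"); im=p["pixels"]
u=np.array([.977,-.212,0]); v=np.array([.212,.977,0])
C=np.array([526.8,-28.6,0])
for n,r,z in(("rim",47.5,36),("cov up",45,41),("cov down",45,36)):
    print(n,[np.round(pix(p,C+r*d+[0,0,z],s),1) for d in(u,v,-v)])
g=cv2.cvtColor(im,cv2.COLOR_BGR2GRAY); print(g[155:180,320]); print(g[245,225:245],g[245,395:420])
E
```

```text
rim [array([318.2, 161.8]), array([229. , 251.3]), array([409. , 250.3])]
cov up [array([318.1, 169.1]), array([231.2, 255.7]), array([406.7, 254.8])]
cov down [array([318.2, 166.9]), array([233.7, 251.2]), array([404.3, 250.3])]
[130 129 131 128 126 115 102  98 110 123 128 123 107  93 100 115 122 121
 120 121 120 121 119 118 118]
[130 129 128 129 129 122 114 107 105 109 112 113 110 112 111 111 112 113
 114 116] [ 99  96  97  95  94  96  99 106 114 120 121 119 110  84  60  51  66  82
  99 108 115 117 116 117 118]
```

The edges are ambiguous: the plate's width suggests it has dropped. I open, rise straight up and look.

Call:
drive_tool(commands="0 0 0 0 0 0 70;0 0 0 0 0 0 70;0 0 0 0 0 0 70;0 0 0 0 0 0 70;0 0 0 0 0 0 70;0 0 0.2 0 0 0 70;0 0 0.3 0 0 0 70;0 0 0.3 0 0 0 70;0 0 0 0 0 0 70;0 0 0 0 0 0 70")

```text
time_s: 11.0
eef_pos: [526.7, -28.5, 143.5]
ee_rot: [0.0, 0.994, -0.109, 0.002]
force: [0.5, -0.1, -0.1]
grip_width: 0.694
grip_force: 0.0
```

```bash
python3 - <<'E'
from h import *
s=sense(); p=capture("wrist"); c=p["pixels"]
for z in (41,36): print(z,grad_fit(p,s,[526.8,-28.6],45,z,-90,120,1,4))
C=np.array([526.8,-28.6,0]);u=np.array([.977,-.212,0]); v=np.array([.212,.977,0])
for n,r,z in(("rim",47.5,36),("cov up",45,41),("cov down",45,36)):
    print(n,[np.round(pix(p,C+r*d+[0,0,z],s),1) for d in(u,-u,v,-v)])
x,y=map(int,pix(p,[527,-29,41],s)); x0=max(x-130,0);y0=max(y-100,0)
print(x0,y0); cv2.imwrite("pics/w7.png",cv2.resize(c[y0:y0+190,x0:x0+260],None,fx=3,fy=3,interpolation=cv2.INTER_CUBIC))
E
```

```text
41 (array([530.19702634, -29.18138457]), np.float64(0.45350290026213))
36 (array([530.11809508, -29.07161629]), np.float64(0.6766089724745896))
rim [array([319. , 141.7]), array([319.9, 258.9]), array([258. , 204.1]), array([381. , 203.4])]
cov up [array([319. , 146.2]), array([319.8, 259.1]), array([260. , 206.1]), array([378.9, 205.5])]
cov down [array([319. , 145.2]), array([319.8, 256.2]), array([261.2, 204.1]), array([377.7, 203.4])]
189 105
```

View pics/w7.png

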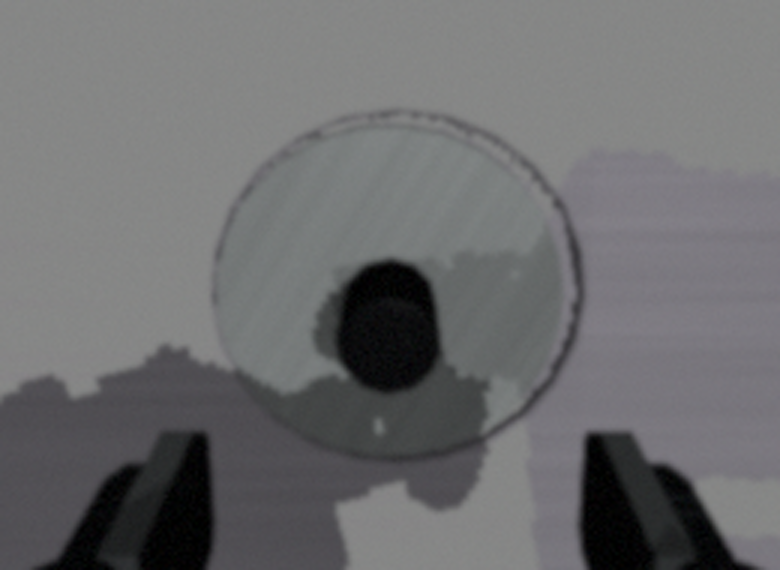

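```bash
python3 - <<'E'
from h import *
from scipy.optimize import least_squares
s=sense(); p=capture("wrist"); g=cv2.GaussianBlur(cv2.cvtColor(p["pixels"],cv2.COLOR_BGR2GRAY),(0,0),.6).astype(np.float32)
# line scans across plate (lateral, rows) : list dark/edge positions
for y in (190,200,210): 
    r=g[y]; print(y,"L",r[256:268].round().astype(int),"R",r[372:386].round().astype(int))
for x in (319,330): print(x,"T",g[138:152,x].round().astype(int),"B",g[248:266,x].round().astype(int))
# knob top: dark blob bottom/side extents
k=(g[180:245,295:345]<45); ys,xs=np.nonzero(k); print("knob x",xs.min()+295,xs.max()+295,"y",ys.min()+180,ys.max()+180)
u=np.array([.977,-.212,0]); v=np.array([.212,.977,0]); C=np.array([526.8,-28.6,0])
for n,b in(("up",36),("down",31)):
  for dx,dy in((0,0),(-1,2)):
    c=C+dx*u+dy*v; q=lambda r,z,d:np.round(pix(p,c+r*d+np.array([0,0,b+z]),s),1)
    print(n,dx,dy,"plate T,B,L,R",q(45,5,u)[1],q(45,5,-u)[1],q(45,5,v)[0],q(45,5,-v)[0],"knob base far",q(12,5,u)[1],"top near",q(12,39,-u)[1],"L,R",q(12,39,v)[0],q(12,39,-v)[0])
E
```

```text
190 L [135 134 130 122 110 104 108 115 119 119 119 118] R [105 104 106 111 117 120 115  98  77  64  72  91 108 118]
200 L [134 132 126 116 110 112 116 117 117 117 119 120] R [102 101 102 104 109 117 123 123 113  93  76  80  97 112]
210 L [135 134 132 127 121 118 117 119 120 120 121 120] R [104 104 105 109 114 119 117 105  85  74  84 103 116 122]
319 T [131 124 112 104 111 121 120 115 116 123 128 129 128 128] B [ 71  69  70  69  70  70  70  67  61  57  62  70  76  78  78  80  87 102]
330 T [134 131 124 115 115 124 128 126 119 117 122 126 127 127] B [70 70 70 70 70 69 65 59 56 61 70 77 78 78 78 78 78 79]
knob x 301 335 y 191 235
up 0 0 plate T,B,L,R 145.0 258.7 259.7 379.3 knob base far 189.7 top near 238.7 L,R 300.8 337.7
up -1 2 plate T,B,L,R 146.4 259.8 257.1 376.6 knob base far 191.0 top near 240.1 L,R 297.7 334.6
down 0 0 plate T,B,L,R 144.0 255.7 260.9 378.2 knob base far 187.9 top near 235.6 L,R 301.2 337.3
down -1 2 plate T,B,L,R 145.4 256.8 258.3 375.5 knob base far 189.2 top near 237.0 L,R 298.3 334.3
```

All four measurements match the dropped state: plate width 116 px, height 112 px, knob span, and the left rim visible outside the plate's edge. The gripper is clear, so I hand in.

```bash
python3 -c "
from rig import *
print(finish_job())"
```

```text
the job is handed in; nothing more can be done
None
```

I slid the larger cover along the panel until it dropped into the recess, then released it and handed the job in after about 11 s. The pictures show it seated flush; the hand-in gave no verdict, and I didn't touch the small cover, ring or screwdriver.

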